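# Gauge three stoneware handle sleeves and set the tight one aside

### The job

Three stoneware handle sleeves lie in the lanes of the gauge board. First push every one of them along its lane onto its steel pin as far as it will go; then draw the one that stops part way back off its pin and lay it gently on its side in the wooden seconds tray, leaving the two good ones fully home on their pins. Do not disturb the teapot, the mug or the jug on its stand.

Things in the scene. Friction and masses are not known exactly. Their poses are not given: they have to be found in the camera images.
- gauge_board: Fixed wooden board 250 (x) by 240 mm (y), 20 mm thick. Origin: centre of its underside on the table; x runs along the lanes, away from the robot, to the back block (face at x = +95 mm, top 70 mm up). Three lanes at y = -85, 0, +85 mm, each with two slippery steel rails (12 mm round, centres 42 mm apart, tops 32 mm up) on which a sleeve's axis is 47 mm above the table, in line with the lane's pin.
- pin_left (a point): Centre of the tip of the steel pin of the left lane (board y = +85 mm). All three pins are alike: 22 mm diameter, 60 mm long, bevelled tip, pointing to the board's -x out of the back block, 47 mm above the table, tip at board x = +35 mm.
- pin_middle (a point): Centre of the tip of the steel pin of the middle lane (board y = 0 mm). A good sleeve slides on until it touches the back block: fully home, its centre is at board x = +55 mm.
- pin_right (a point): Centre of the tip of the steel pin of the right lane (board y = -85 mm). The tight sleeve has a narrow place inside its bore: it goes 20 mm onto whichever pin it is pushed on and stops with its centre at board x = +15 mm, 40 mm short of home.
- sleeve_a: Brown glazed stoneware handle sleeve: an eight-sided tube 80 mm long, 48 mm over its flats, bore 26 mm over flats at both ends, about 0.22 kg. Origin at its centre, on its axis; x is the tube's axis. It starts in one of the board's three lanes, x along the board's x, its far end 12 to 45 mm short of the pin. The three look alike; just one of them (any) is tight inside.
- sleeve_b: Brown glazed stoneware handle sleeve: an eight-sided tube 80 mm long, 48 mm over its flats, bore 26 mm over flats at both ends, about 0.22 kg. Origin at its centre, on its axis; x is the tube's axis. It starts in one of the board's three lanes, x along the board's x, its far end 12 to 45 mm short of the pin. The three look alike; just one of them (any) is tight inside.
- sleeve_c: Brown glazed stoneware handle sleeve: an eight-sided tube 80 mm long, 48 mm over its flats, bore 26 mm over flats at both ends, about 0.22 kg. Origin at its centre, on its axis; x is the tube's axis. It starts in one of the board's three lanes, x along the board's x, its far end 12 to 45 mm short of the pin. The three look alike; just one of them (any) is tight inside.
- seconds_tray: the seconds tray: fixed open tray of dark wood, 180 mm (x) by 160 mm (y), 28 mm high, walls and floor 6 mm thick. Origin at the centre of its underside on the table, z up. It stands to the left or the right of the gauge board, the teapot on the other side. A sleeve lying on a flat in it has its axis 30 mm above the table.
- teapot: bystander: cream and blue stoneware teapot, 170 mm high, 150 mm across the belly, spout to its +x (reaching 116 mm from the middle), handle to its -x (106 mm). Origin at the centre of its underside.
- mug: bystander: small stoneware mug, 80 mm across, 75 mm high, its handle to +y. Origin at the centre of its underside.
- jug_set: bystander: small milk jug on a square black stand 120 mm wide, 95 mm high in all. Origin at the centre of its underside.
Not all that is in view belongs to the job. Of the things that look like the seconds_tray, the largest one is meant.

How it is judged (in metres and radians):
On the way:
1. all three sleeves pushed on at the same time: two fully home on their pins (within 5 mm), the tight one stopped part way on its pin (within 5 mm of its stop) (x of each of sleeve_a, sleeve_c in the frame of gauge_board above 0.05 m and z of sleeve_a in the frame of gauge_board between 0.039 and 0.056 m and angle between the x axis of each of sleeve_a, sleeve_c and the x axis of gauge_board, either way round below 0.15 rad and z of sleeve_c in the frame of gauge_board between 0.039 and 0.056 m and x of sleeve_b in the frame of gauge_board between 0.01 and 0.022 m and z of sleeve_b in the frame of gauge_board between 0.039 and 0.056 m), for 0.2 s.
At the end, for the whole second after the job is handed in: The tight sleeve lies on its side (within about 10 degrees of level) at rest on the floor of the seconds tray, its centre within 70 mm (tray x) and 60 mm (tray y) of the tray's middle; the two good sleeves are still in line on their pins within 5 mm of fully home (x of each of sleeve_a, sleeve_c in the frame of gauge_board above 0.05 m and z of sleeve_a in the frame of gauge_board between 0.039 and 0.056 m and angle between the x axis of each of sleeve_a, sleeve_c and the x axis of gauge_board, either way round below 0.15 rad and z of sleeve_c in the frame of gauge_board between 0.039 and 0.056 m and x of sleeve_b in the frame of seconds_tray between -0.07 and 0.07 m and y of sleeve_b in the frame of seconds_tray between -0.06 and 0.06 m and z of sleeve_b in the frame of seconds_tray between 0.022 and 0.04 m and angle between sleeve_b's own x axis and vertical between 1.4 and 1.74 rad and linear speed of sleeve_b below 0.02 m/s and angular speed of sleeve_b below 0.5 rad/s); the robot touches nothing.
It fails at once if the teapot is moved by more than 20 mm or tipped (distance of teapot from where it was at the start of the episode above 0.02 m or angle between teapot's own z axis and vertical above 0.3 rad).
It fails at once if the mug is moved by more than 20 mm or tipped (distance of mug from where it was at the start of the episode above 0.02 m or angle between mug's own z axis and vertical above 0.3 rad).
It fails at once if the jug on its stand is moved by more than 20 mm or tipped (distance of jug_set from where it was at the start of the episode above 0.02 m or angle between jug_set's own z axis and vertical above 0.3 rad).
It fails at once if the tight sleeve is dropped or banged into the tray (contact force above 60 N) (contact force between sleeve_b and seconds_tray above 60 N).
It also fails if it takes over 72 s, if anything falls off the work surface, if the arm or the gripper's body presses on something with over 40 N, if the wrist force passes 120 N, or if a joint passes its speed limit or range.

### The arm

A 6-joint arm with a two-finger parallel gripper is mounted at the origin on the work surface. World frame = base frame: x ahead of the robot, y to its left, z up, the work surface at z = 0. Lengths are in mm, angles in rad, forces in N, time in s.
With the tool pointing down it reaches from about 350 to 975 mm from the base axis. Payload 4.9 kg.
Tool frame: the origin (TCP) lies at the very end of the fingers, on their centre line; the grasp point (between the pads) lies 19 mm behind it; z points along the fingers, y is the line along which they close (so a half turn about z gives the same grasp; the last joint's range is limited). The gripper opens to 85 mm and grips with 20 to 120 N. Pads are 22 mm wide; open, the fingers measure 114 mm over their backs; the gripper's body (76 mm by 85 mm) begins 54 mm behind the grasp point. The pads swing forward as they close: fully open they stand 13 mm farther back than shut.
Start: joints at [1.129, 0.053, 1.613, -0, 1.476, -0.119], TCP at [198.254, 592.703, 205.604] pointing down, gripper open.
Joint ranges: [-3.01, 3.01], [-1.01, 2.22], [0.06, 2.58], [-1.02, 4.17], [0.09, 2.62], [-3.14, 3.14]. Speed limits (rad/s): [2.57, 2.57, 3.14, 3.14, 3.14, 3.14].

### API

Orientations are given as a unit quaternion [x, y, z, w].
In Python, from station import env, grab_frame gives the robot as it stands. The module is installed in compiled form; this text tells all that it offers.
- The arm moves only by the tool arm_command, never from a script. Its argument "targets" is a list of rows, each a list of 2 entries, a list of its own where there are three numbers: the shift along the tool's x, y, z in m, then the turn, a rotation vector about the tool's x, y, z in rad. In form: [[[x, y, z], [ax, ay, az]], ...]. A call has 1 to 10 rows; each row is the pose to reach, as a shift and turn from the pose commanded when the call began, along the tool's axes at that moment; what a row does not reach only later rows make up. A row lasts 1/12 s, in which the tool goes at most 41.7 mm and 7.16 degrees, less where a joint would pass 70% of its speed; a pose out of reach is approached as far as the arm can. A call with a gripper value outside its range is refused whole. "fingers" is the finger opening in m, from 0 to 0.0854, set as the call begins (left out, the last holds). The fingers move at their own pace and stop on an object; "grip_force" is the grip in N (left out, the last holds). Time passes only in rows, so rows that repeat a pose let the fingers close. It gives the time, the measured TCP pose, the force, the opening and the grip force at its end, in the units of the state.
- env.get_obs(): the state, without advancing time (a new reading comes with each control period).
- grab_frame(name): name is "scene" or "top" or "wrist"; returns a dict with "image" (400x640x3 uint8, blue, green, red), "intrinsics" (3x3 intrinsics, pixels), "k1" (the pictures are not rectified: a ray, as slopes to the right and down, at radius r is drawn at 1 + k1 r^2 times it, then the intrinsics apply), "world_to_cam" (4x4, takes a point from world to camera coordinates); the wrist camera has in their place "hand_eye" (4x4, takes a point from camera to tool coordinates, whose origin is the TCP and whose axes are the flange's). Camera axes: x right, y down, z forward; pixel columns grow to the right and rows downward; lengths in mm; the calibration is good to about 2 mm. A picture is of the moment at which its call begins: read the wrist's pose just before it. There is no depth.
- env.job_done(): hands the job in; it is judged then, once.
The state is a dict: "clock": time; "qpos": joint angles; "dq": joint speeds; "tau": joint torques, N m; "position": TCP position; "orientation": TCP orientation; "ft_force": force on the tool from outside, world axes, zero at the start; "ft_torque": the same for the moment, N m; "width": finger opening in mm; "finger_force": force on a finger pad.
Only numpy, scipy, OpenCV 4.12 (cv2) and the standard library are available. Lean on these libraries where they do the work, as an engineer would, in place of code of your own. Each camera call takes 0.05 s, during which the arm holds its last target. There are 200 camera calls.

## Working session

There is one attempt and no reset: what is moved stays moved. The work goes in short steps, Python scripts to look and compute and a tool call to move; the robot and the scene stay as the last step left them, time stands still between calls to the robot, and variables do not carry over. Pictures are saved under pics/ and viewed, at most 10 in all, crops included, and the job is handed in when it is done.

Besides the shell and the picture viewer there is one more tool, called after ">>>" as a command line: name --argument value ..., lists and objects as JSON in quotes. arm_command: Moves the arm, as the interface text tells. Its arguments: {"type":"object","properties":{"targets":{"type":"array"},"fingers":{"type":"number"},"grip_force":{"type":"number"}},"required":["targets"]}

```bash
mkdir -p pics; python3 - <<'E'
from station import env, grab_frame
import cv2,pickle
o=env.get_obs();print(o)
d={}
for n in("scene","top"):
    f=grab_frame(n);d[n]=f;cv2.imwrite(f"pics/{n}0.png",f["image"]);print(n,f["intrinsics"],f["k1"],f["world_to_cam"])
pickle.dump(d,open("f0.pkl","wb"))
E
```

```text
{'clock': 0.0, 'qpos': array([ 1.12900201e+00,  5.33470804e-02,  1.61430765e+00,  1.13359544e-05,
        1.47599895e+00, -1.19018025e-01]), 'dq': array([-0.00048961,  0.00038874, -0.00144779, -0.0010425 , -0.00083027,
       -0.00066796]), 'tau': array([-8.65181737e-04, -3.93684196e+01, -3.70174563e+01, -2.20606521e-04,
        6.90620931e-03, -1.85398108e-06]), 'position': array([197.96430661, 592.1019133 , 204.36098705]), 'orientation': array([ 1.60688921e-01,  9.87004564e-01, -9.88699720e-04, -2.90611008e-04]), 'ft_force': array([-0.34232848, -0.27931918,  0.1783547 ]), 'ft_torque': array([-0.00559694, -0.03039069, -0.01513813]), 'finger_force': 0.0, 'width': 85.44194008205393}
scene [[464.73468452   0.         314.27447236]
 [  0.         464.73468452 196.61787181]
 [  0.           0.           1.        ]] -0.11820792387629622 [[ 8.51208247e-01  5.24645908e-01  1.38272260e-02 -4.73627406e+02]
 [ 3.91741969e-01 -6.17605216e-01 -6.81983890e-01 -8.88159654e+01]
 [-3.49260290e-01  5.85927016e-01 -7.31236474e-01  1.37118560e+03]
 [ 0.00000000e+00  0.00000000e+00  0.00000000e+00  1.00000000e+00]]
top [[403.70204119   0.         320.65122511]
 [  0.         403.70204119 202.6521709 ]
 [  0.           0.           1.        ]] 0.022758000753928566 [[-1.74936581e-02 -9.99830646e-01 -5.71410228e-03  1.09406574e+02]
 [-9.81211076e-01  1.82655766e-02 -1.92070804e-01  4.67523112e+02]
 [ 1.92142648e-01  2.24671947e-03 -9.81364435e-01  1.08067640e+03]
 [ 0.00000000e+00  0.00000000e+00  0.00000000e+00  1.00000000e+00]]
```

View pics/top0.png

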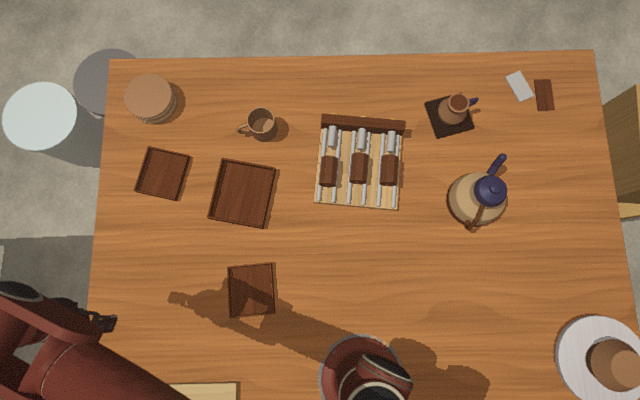

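View pics/scene0.png

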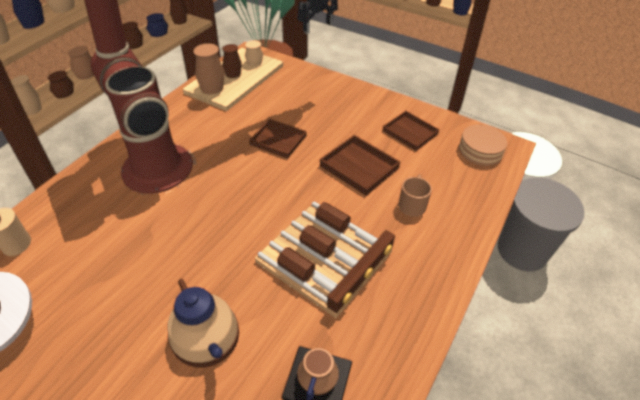

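The top view shows the board at about (360,162) with sleeves at (329,171), (359,167) and (389,169). The tray candidates are (244,193), (163,173) and (251,290). (244,193) is the largest, so that's the one, and I'll check it in a close crop.

```bash
cat > h.py <<'E'
import numpy as np,cv2
def ray(f,uv,M=None):
    K=f["intrinsics"];k=f["k1"]
    n=cv2.undistortPoints(np.array([[uv]],float),K,np.array([k,0,0,0.]))[0,0]
    return np.array([n[0],n[1],1])
def at(f,uv,z):
    T=f["world_to_cam"];R=T[:3,:3];c=-R.T@T[:3,3];d=R.T@ray(f,uv)
    return c+d*(z-c[2])/d[2]
def px(f,P):
    T=f["world_to_cam"]
    return cv2.projectPoints(np.array(P,float).reshape(-1,3),cv2.Rodrigues(T[:3,:3])[0],T[:3,3],f["intrinsics"],np.array([f["k1"],0,0,0.]))[0][:,0]
E
python3 - <<'E'
import pickle,cv2
d=pickle.load(open("f0.pkl","rb"));i=d["top"]["image"]
c=cv2.resize(i[100:242,202:422],None,fx=3.6,fy=3.6,interpolation=cv2.INTER_CUBIC)
cv2.imwrite("pics/c1.png",c);print(c.shape)
E
```

```text
(511, 792, 3)
```

View pics/c1.png

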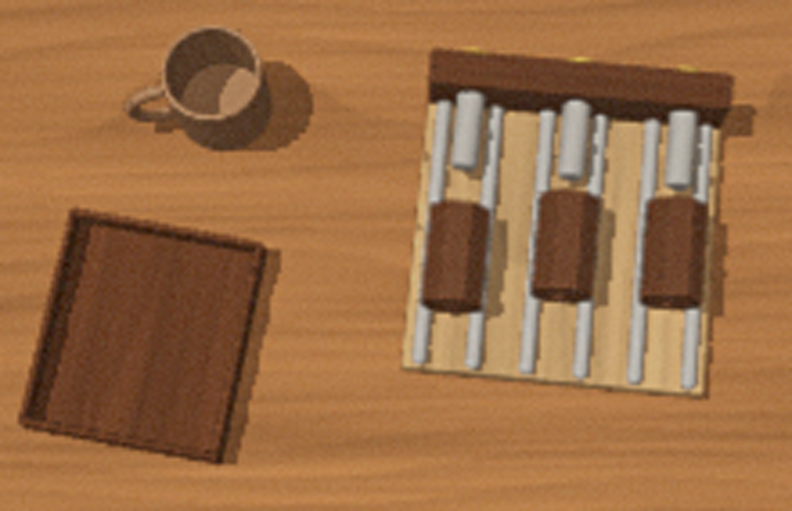

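The crop shows the board's front corners at (402,369) and (707,398), the pin tips near (463,167), (572,178) and (680,187), and the tray rim corners at (72,209), (267,245), (222,463) and (20,424).

```bash
python3 - <<'E'
import pickle,numpy as np
from h import *
f=pickle.load(open("f0.pkl","rb"))["top"]
g=lambda c,z:at(f,(c[0]/3.6+202-.36,c[1]/3.6+100-.36),z)[:2]
A,B=g((402,369),20),g((707,398),20);print("front",A,B,np.linalg.norm(A-B))
t=[g(c,50) for c in((463,168),(572,178),(680,187))];print("tips",t)
fl=[g(c,28) for c in((72,209),(267,245),(222,463),(20,424))];print("tray",fl,[np.linalg.norm(fl[i]-fl[i-1]) for i in range(4)],np.mean(fl,0))
u=(A-B)/np.linalg.norm(A-B); yaw=np.arctan2(-u[0],u[1]);x=np.array([np.cos(yaw),np.sin(yaw)]);y=np.array([-x[1],x[0]])
o=(A+B)/2+125*x;print("yaw",yaw,"o",o, "yaw tips",np.arctan2(-(t[0]-t[2])[0],(t[0]-t[2])[1]))
for q in t:print("tip in board",(q-o)@x,(q-o)@y)
# sleeve near/far ends top flat z=71
for n,far,near in(("L",(458,202),(453,303)),("M",(569,191),(561,294)),("R",(676,198),(670,300))):
    for c in(far,near):
        q=g(c,71);print(n,(q-o)@x,(q-o)@y)
E
```

```text
front [476.32140782 121.95390766] [ 448.53606843 -118.22850098] 241.78423130158095
tips [array([631.96460393,  70.66742072]), array([621.96778861, -15.39517898]), array([ 612.8131219 , -100.31452095])]
tray [array([610.90274519, 385.45926304]), array([577.99064408, 228.50208039]), array([402.82488189, 262.83751384]), array([436.48701208, 420.92535365])] [np.float64(177.98508796006666), np.float64(160.37070675361903), np.float64(178.49920513652384), np.float64(161.6320021043439)] [507.05132081 324.43105273]
yaw -0.11517236537051792 o [586.60061203 -12.50203585] yaw tips -0.11154387459754757
tip in board 35.50579464022694 87.83159348780572
tip in board 35.46534269803985 1.1903461058887586
tip in board 36.13007933780063 -84.21843967079624
L 0.4520984581723555 88.8145941353721
L -79.98871584215902 85.0801633361338
M 17.502863061090814 4.016336031091296
M -65.01849636373214 3.5712274607041326
R 19.714026048268252 -78.74923723669932
R -61.75890307003548 -79.52926913693189
```

```bash
cat > p.py <<'E'
import numpy as np
from scipy.spatial.transform import Rotation as R
from station import env
O=np.array([586.7,-11.]);YAW=-0.113
def st():
    o=env.get_obs();p=np.array(o["position"]);r=R.from_quat(o["orientation"]);c,s=np.cos(YAW),np.sin(YAW)
    d=p[:2]-O;print("t",o["clock"],"board",np.round([c*d[0]+s*d[1],-s*d[0]+c*d[1],p[2]],1),"F",np.round(o["ft_force"],1),"w",round(o["width"],1))
    return p,r
def to(b,yaw=YAW,ang=None):   # board coords target, tool x along -board x
    p,r=st();c,s=np.cos(YAW),np.sin(YAW)
    w=np.array([O[0]+c*b[0]-s*b[1],O[1]+s*b[0]+c*b[1],b[2]])
    a=np.pi+yaw if ang is None else ang
    T=R.from_matrix(np.array([[np.cos(a),np.sin(a),0],[np.sin(a),-np.cos(a),0],[0,0,-1]]))
    print("world",w,"shift",np.round(r.inv().apply(w-p)/1e3,4),"turn",np.round((r.inv()*T).as_rotvec(),4))
E
python3 -c "
from p import *
to([-115,85,140])"
```

```text
t 0.1 board [-454.2  555.5  204.5] F [-0.3 -0.1 -0. ] w 85.2
world [482.01800857  86.42525684 140.        ] shift [-0.4298 -0.3894  0.0651] turn [-0.0018 -0.0004 -0.2098]
```

>>> arm_command --targets '[[[-0.21,-0.19,0.03],[0,0,-0.21]],[[-0.21,-0.19,0.03],[0,0,-0.21]],[[-0.21,-0.19,0.03],[0,0,-0.21]],[[-0.21,-0.19,0.03],[0,0,-0.21]],[[-0.43,-0.39,0.065],[0,0,-0.21]],[[-0.43,-0.39,0.065],[0,0,-0.21]],[[-0.43,-0.39,0.065],[0,0,-0.21]],[[-0.43,-0.39,0.065],[0,0,-0.21]],[[-0.43,-0.39,0.065],[0,0,-0.21]],[[-0.43,-0.39,0.065],[0,0,-0.21]]]' --fingers 0.012

```text
clock: 0.93
position: [401.2, 229.7, 159.1]
orientation: [0.056, 0.998, 0.0, -0.0]
ft_force: [1.1, 0.7, -0.4]
width: 12.0
finger_force: 0.0
```

```bash
python3 -c "
from p import *
to([-115,85,140])"
```

```text
t 0.9333 board [-211.5  218.2  159.1] F [ 1.1  0.7 -0.4] w 12.0
world [482.01800857  86.42525684 140.        ] shift [-0.0964 -0.1333  0.0191] turn [ 0.     -0.      0.0005]
```

>>> arm_command --targets '[[[-0.084,-0.115,0.017],[0,0,0]],[[-0.084,-0.115,0.017],[0,0,0]],[[-0.084,-0.115,0.017],[0,0,0]],[[-0.084,-0.115,0.017],[0,0,0]],[[-0.084,-0.115,0.017],[0,0,0]],[[-0.084,-0.115,0.017],[0,0,0]],[[-0.084,-0.115,0.017],[0,0,0]]]'

```text
clock: 1.52
position: [471.0, 108.4, 142.4]
orientation: [0.056, 0.998, 0.0, -0.0]
ft_force: [-0.0, -0.1, 0.9]
width: 12.2
finger_force: 0.0
```

```bash
python3 - <<'E'
from p import *
from station import grab_frame
import cv2
to([-115,85,140])
f=grab_frame("wrist");cv2.imwrite("pics/w1.png",f["image"]);print(f["hand_eye"])
E
```

```text
t 1.5167 board [-128.5  105.6  142.4] F [-0.  -0.1  0.9] w 12.2
world [482.01800857  86.42525684 140.        ] shift [-0.0135 -0.0206  0.0023] turn [ 0.0003 -0.0009  0.0005]
[[-8.35108749e-04 -9.56386645e-01 -2.92102529e-01  7.41468924e+01]
 [ 9.99999607e-01 -7.11595364e-04 -5.29088601e-04  4.22734360e-01]
 [ 2.98154467e-04 -2.92102856e-01  9.56386863e-01 -1.66879031e+02]
 [ 0.00000000e+00  0.00000000e+00  0.00000000e+00  1.00000000e+00]]
```

View pics/w1.png

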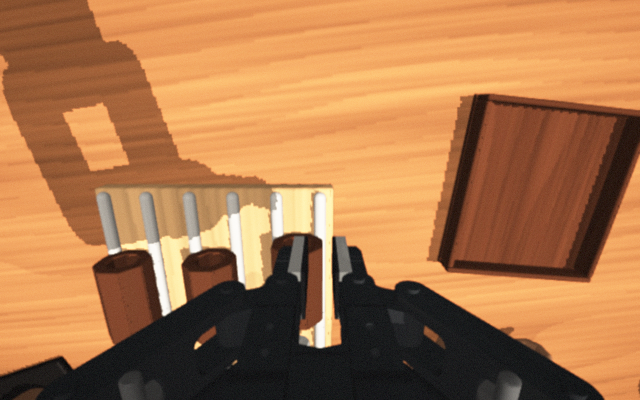

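The wrist view shows the board's front edge running from (97,186) to (333,186), with the left lane's rails starting at (277,193) and (320,193). It also gives the tray corners, so I'll use it to refine the board pose.

```bash
cat >> p.py <<'E'
def wat(f,p,r,uv,z):
    from h import ray
    H=f["hand_eye"];c=r.apply(H[:3,3])+p;d=r.apply(H[:3,:3]@ray(f,uv));w=c+d*(z-c[2])/d[2]
    C,S=np.cos(YAW),np.sin(YAW);e=w[:2]-O
    return w,np.round([C*e[0]+S*e[1],-S*e[0]+C*e[1]],1)
E
python3 - <<'E'
from p import *
from station import grab_frame
p,r=st();f=grab_frame("wrist")
for n,uv,z in(("cornerL",(333,186),20),("cornerR",(97,186),20),("railL",(320,194),28),("railL2",(277,194),28),("railR",(104,194),28),("sleeveM near top",(208,252),71),("sleeveR",(123,253),71),("sleeveL",(297,235),71)):print(n,wat(f,p,r,uv,z))
for uv in((478,95),(640,117),(590,281),(443,268)):print("tray",wat(f,p,r,uv,28))
E
```

```text
t 1.5667 board [-128.5  106.   142.5] F [-0.2  0.1 -0.4] w 11.9
cornerL (array([477.52702024, 121.65488835,  20.        ]), array([-123.4,  119.5]))
cornerR (array([ 451.27383766, -110.00806344,   20.        ]), array([-123.4, -113.6]))
railL (array([481.81297995, 108.38499092,  28.        ]), array([-117.7,  106.8]))
railL2 (array([477.19618622,  67.47324002,  28.        ]), array([-117.7,   65.6]))
railR (array([458.35357048, -99.42254642,  28.        ]), array([-117.6, -102.3]))
sleeveM near top (array([510.06817779,   7.78294865,  71.        ]), array([-78.3,  10. ]))
sleeveR (array([503.00074762, -66.69754762,  71.        ]), array([-76.9, -64.8]))
sleeveL (array([502.7210462 ,  86.39383457,  71.        ]), array([-94.4,  87.3]))
tray (array([407.10286851, 256.44142678,  28.        ]), array([-208.6,  245.5]))
tray (array([441.5852152 , 406.85486007,  28.        ]), array([-191.3,  398.8]))
tray (array([610.97510481, 384.9695364 ,  28.        ]), array([-20.5, 396.2]))
tray (array([575.90342721, 226.36267285,  28.        ]), array([-37.5, 234.6]))
```

>>> arm_command --targets '[[[-0.0135,-0.02,0.02],[0,0,0]],[[-0.0135,-0.02,0.05],[0,0,0]],[[-0.0135,-0.02,0.08],[0,0,0]],[[-0.0135,-0.02,0.1035],[0,0,0]],[[-0.0135,-0.02,0.1035],[0,0,0]],[[-0.0135,-0.02,0.1035],[0,0,0]]]'

```text
clock: 2.12
position: [481.2, 87.4, 38.2]
orientation: [0.056, 0.998, -0.0, -0.002]
ft_force: [-0.0, 0.8, 0.4]
width: 11.8
finger_force: 0.0
```

```bash
python3 -c "
from p import *
to([-27,85,38])"
```

```text
t 2.1167 board [-115.9   85.9   38.2] F [-0.   0.8  0.4] w 11.8
world [569.45677016  76.50240582  38.        ] shift [-0.0889 -0.001  -0.0001] turn [-0.0003 -0.0031  0.0019]
```

>>> arm_command --targets '[[[-0.01,0,0],[0,0,0]],[[-0.018,0,0],[0,0,0]],[[-0.025,0,0],[0,0,0]],[[-0.032,0,0],[0,0,0]],[[-0.039,0,0],[0,0,0]],[[-0.046,0,0],[0,0,0]],[[-0.053,0,0],[0,0,0]],[[-0.06,0,0],[0,0,0]],[[-0.067,0,0],[0,0,0]],[[-0.074,0,0],[0,0,0]]]'

```text
clock: 2.95
position: [556.8, 78.0, 39.1]
orientation: [0.056, 0.998, -0.0, -0.0]
ft_force: [-2.9, 0.7, 2.8]
width: 12.1
finger_force: 1.4
```

>>> arm_command --targets '[[[-0.004,0,0],[0,0,0]],[[-0.008,0,0],[0,0,0]],[[-0.012,0,0],[0,0,0]],[[-0.012,0,0],[0,0,0]]]'

```text
clock: 3.28
position: [569.1, 76.6, 39.1]
orientation: [0.056, 0.998, -0.0, 0.001]
ft_force: [-0.2, 0.6, 0.1]
width: 12.3
finger_force: 0.0
```

>>> arm_command --targets '[[[-0.006,0,0],[0,0,0]],[[-0.012,0,0],[0,0,0]],[[-0.018,0,0],[0,0,0]],[[-0.022,0,0],[0,0,0]],[[-0.025,0,0],[0,0,0]],[[-0.028,0,0],[0,0,0]],[[-0.028,0,0],[0,0,0]]]'

```text
clock: 3.87
position: [596.7, 73.5, 39.2]
orientation: [0.056, 0.998, -0.0, 0.0]
ft_force: [0.1, -0.3, 0.3]
width: 11.6
finger_force: 0.0
```

```bash
python3 -c "
from p import *
st()"
```

```text
t 3.8667 board [ 0.4 85.1 39.2] F [ 0.1 -0.3  0.3] w 11.6
```

Push in 1.5 mm steps until contact with the block.

>>> arm_command --targets '[[[-0.0015,0,0],[0,0,0]],[[-0.003,0,0],[0,0,0]],[[-0.0045,0,0],[0,0,0]],[[-0.0045,0,0],[0,0,0]]]'

```text
clock: 4.2
position: [600.6, 73.1, 39.2]
orientation: [0.056, 0.998, -0.0, 0.0]
ft_force: [-1.6, 0.4, -0.2]
width: 12.3
finger_force: 0.4
```

>>> arm_command --targets '[[[-0.0015,0,0],[0,0,0]],[[-0.003,0,0],[0,0,0]],[[-0.003,0,0],[0,0,0]]]'

```text
clock: 4.45
position: [603.8, 72.7, 39.2]
orientation: [0.056, 0.998, 0.0, 0.0]
ft_force: [-0.9, 0.4, -0.3]
width: 11.9
finger_force: 0.4
```

>>> arm_command --targets '[[[-0.0015,0,0],[0,0,0]],[[-0.003,0,0],[0,0,0]],[[-0.003,0,0],[0,0,0]]]'

```text
clock: 4.7
position: [603.8, 72.7, 39.0]
orientation: [0.056, 0.998, -0.0, -0.004]
ft_force: [-11.6, 0.2, 7.0]
width: 11.8
finger_force: 5.6
```

```bash
python3 - <<'E'
from p import *
from station import grab_frame
import cv2
st()
f=grab_frame("top");i=f["image"];c=cv2.resize(i[110:215,310:410],None,fx=5,fy=5,interpolation=cv2.INTER_CUBIC)
g=grab_frame("wrist")["image"]
cv2.imwrite("pics/t2.png",np.hstack([c[:400],cv2.resize(g[100:],(300,400) if 0 else (300,141))[:0].reshape(0,300,3)]) if 0 else c)
E
```

```text
t 4.7 board [ 7.5 85.1 39. ] F [-11.6   0.2   7. ] w 11.8
```

View pics/t2.png

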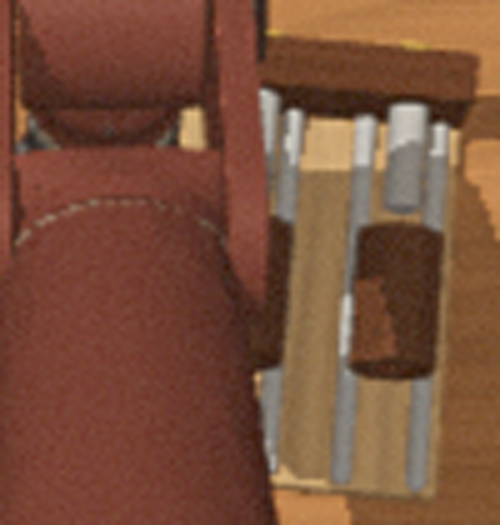

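Left sleeve stops at board x≈7.5 with 12 N on the tool, at the block, so it is home. The picture shows only the arm over the left and middle lanes, with the right sleeve untouched. Next is the middle lane.

>>> arm_command --targets '[[[0.03,0,0],[0,0,0]],[[0.06,0,0],[0,0,0]],[[0.09,0,0],[0,0,0]],[[0.11,-0.01,0],[0,0,0]],[[0.11,-0.04,0],[0,0,0]],[[0.11,-0.07,0],[0,0,0]],[[0.11,-0.085,0],[0,0,0]],[[0.11,-0.085,0],[0,0,0]],[[0.11,-0.085,0],[0,0,0]]]'

```text
clock: 5.55
position: [488.1, -0.1, 39.5]
orientation: [0.057, 0.998, 0.0, 0.001]
ft_force: [-1.0, -0.0, 0.7]
width: 12.1
finger_force: 0.0
```

```bash
python3 -c "
from p import *
to([-38,0,39])"
```

```text
t 5.55 board [-99.2  -0.3  39.5] F [-1.  -0.   0.7] w 12.1
world [548.94235295  -6.71513252  39.        ] shift [-0.0612  0.0004  0.0006] turn [ 0.0003  0.0015 -0.0016]
```

>>> arm_command --targets '[[[-0.008,0,0],[0,0,0]],[[-0.016,0,0],[0,0,0]],[[-0.022,0,0],[0,0,0]],[[-0.029,0,0],[0,0,0]],[[-0.036,0,0],[0,0,0]],[[-0.043,0,0],[0,0,0]],[[-0.05,0,0],[0,0,0]],[[-0.056,0,0],[0,0,0]],[[-0.06,0,0],[0,0,0]],[[-0.06,0,0],[0,0,0]]]'

```text
clock: 6.38
position: [548.3, -6.6, 39.2]
orientation: [0.056, 0.998, -0.0, 0.001]
ft_force: [-0.2, 0.1, -0.6]
width: 12.1
finger_force: 0.0
```

>>> arm_command --targets '[[[-0.002,0,0],[0,0,0]],[[-0.004,0,0],[0,0,0]],[[-0.006,0,0],[0,0,0]],[[-0.008,0,0],[0,0,0]],[[-0.008,0,0],[0,0,0]]]'

```text
clock: 6.8
position: [555.4, -7.4, 39.2]
orientation: [0.056, 0.998, -0.0, 0.0]
ft_force: [-1.0, -0.1, -0.7]
width: 12.0
finger_force: 0.3
```

>>> arm_command --targets '[[[-0.0015,0,0],[0,0,0]],[[-0.003,0,0],[0,0,0]],[[-0.0045,0,0],[0,0,0]],[[-0.0045,0,0],[0,0,0]]]'

```text
clock: 7.13
position: [559.9, -7.8, 39.1]
orientation: [0.056, 0.998, -0.0, 0.0]
ft_force: [-0.6, 0.7, -0.2]
width: 11.9
finger_force: 0.4
```

>>> arm_command --targets '[[[-0.006,0,0],[0,0,0]],[[-0.012,0,0],[0,0,0]],[[-0.018,0,0],[0,0,0]],[[-0.023,0,0],[0,0,0]],[[-0.027,0,0],[0,0,0]],[[-0.03,0,0],[0,0,0]],[[-0.032,0,0],[0,0,0]],[[-0.0335,0,0],[0,0,0]],[[-0.035,0,0],[0,0,0]],[[-0.035,0,0],[0,0,0]]]'

```text
clock: 7.97
position: [594.2, -11.7, 39.0]
orientation: [0.056, 0.998, 0.0, -0.0]
ft_force: [-1.4, 0.2, -0.6]
width: 11.8
finger_force: 0.8
```

>>> arm_command --targets '[[[-0.0015,0,0],[0,0,0]],[[-0.0025,0,0],[0,0,0]],[[-0.0025,0,0],[0,0,0]]]'

```text
clock: 8.22
position: [594.2, -11.7, 38.9]
orientation: [0.056, 0.998, 0.0, -0.003]
ft_force: [-10.1, 1.1, 6.2]
width: 11.6
finger_force: 5.2
```

```bash
python3 -c "
from p import *
st()"
```

```text
t 8.2167 board [ 7.5  0.2 38.9] F [-10.1   1.1   6.2] w 11.6
```

Middle is home at the same 7.5. Now the right lane.

>>> arm_command --targets '[[[0.03,0,0],[0,0,0]],[[0.06,0,0],[0,0,0]],[[0.09,0,0],[0,0,0]],[[0.11,-0.01,0],[0,0,0]],[[0.11,-0.04,0],[0,0,0]],[[0.11,-0.07,0],[0,0,0]],[[0.11,-0.085,0],[0,0,0]],[[0.11,-0.085,0],[0,0,0]],[[0.11,-0.085,0],[0,0,0]]]'

```text
clock: 8.97
position: [478.6, -84.7, 39.8]
orientation: [0.057, 0.998, -0.0, 0.001]
ft_force: [1.9, 0.2, 0.8]
width: 12.2
finger_force: 0.0
```

>>> arm_command --targets '[[[-0.008,0,0],[0,0,0]],[[-0.016,0,0],[0,0,0]],[[-0.022,0,0],[0,0,0]],[[-0.029,0,0],[0,0,0]],[[-0.036,0,0],[0,0,0]],[[-0.043,0,0],[0,0,0]],[[-0.05,0,0],[0,0,0]],[[-0.056,0,0],[0,0,0]],[[-0.06,0,0],[0,0,0]],[[-0.06,0,0],[0,0,0]]]'

```text
clock: 9.8
position: [538.6, -91.0, 39.2]
orientation: [0.056, 0.998, -0.0, 0.001]
ft_force: [-0.0, 0.6, -0.3]
width: 12.1
finger_force: 0.0
```

```bash
python3 -c "
from p import *
st()"
```

```text
t 9.8 board [-38.8 -85.   39.2] F [-0.   0.6 -0.3] w 12.1
```

>>> arm_command --targets '[[[-0.002,0,0],[0,0,0]],[[-0.004,0,0],[0,0,0]],[[-0.0055,0,0],[0,0,0]],[[-0.007,0,0],[0,0,0]],[[-0.007,0,0],[0,0,0]]]'

```text
clock: 10.22
position: [544.7, -91.7, 39.1]
orientation: [0.056, 0.998, -0.0, 0.0]
ft_force: [-0.1, -1.0, 0.2]
width: 12.2
finger_force: 0.2
```

>>> arm_command --targets '[[[-0.001,0,0],[0,0,0]],[[-0.0025,0,0],[0,0,0]],[[-0.0025,0,0],[0,0,0]]]'

```text
clock: 10.47
position: [544.9, -91.7, 39.0]
orientation: [0.056, 0.998, 0.0, -0.003]
ft_force: [-9.4, 0.5, 7.1]
width: 12.0
finger_force: 4.6
```

```bash
python3 -c "
from p import *
st()"
```

```text
t 10.4667 board [-32.5 -84.9  39. ] F [-9.4  0.5  7.1] w 12.0
```

The right sleeve stops at -32.5, exactly 40 mm short of home, so it is the tight one. I'll back off, rise, open to 64 mm and go above its centre, checking the other two with a picture on the way.

>>> arm_command --targets '[[[0.02,0,0],[0,0,0]],[[0.03,0,-0.02],[0,0,0]],[[0.03,0,-0.06],[0,0,0]],[[0.02,0,-0.09],[0,0,0]],[[-0.02,0,-0.09],[0,0,0]],[[-0.046,0,-0.09],[0,0,0]],[[-0.046,0,-0.09],[0,0,0]],[[-0.046,0,-0.09],[0,0,0]]]' --fingers 0.064

```text
clock: 11.13
position: [593.7, -97.2, 129.2]
orientation: [0.056, 0.998, -0.0, 0.0]
ft_force: [-0.5, -0.8, 0.4]
width: 64.2
finger_force: 0.0
```

```bash
python3 - <<'E'
from p import *
from station import grab_frame
import cv2
to([15,-85,36])
f=grab_frame("wrist");cv2.imwrite("pics/w2.png",f["image"])
E
```

```text
t 11.1333 board [ 16.7 -84.9 129.2] F [-0.5 -0.8  0.4] w 64.2
world [592.01976236 -97.14928977  36.        ] shift [ 0.0017 -0.0001  0.0932] turn [-0.      0.0005  0.0004]
```

View pics/w2.png

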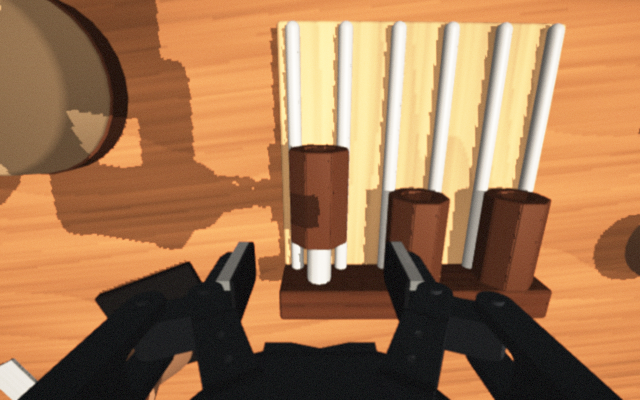

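The wrist view shows left (515,235) and middle (418,235) against the block, and the tight one (319,195) part way on with its pin visible at (319,265). The fingers straddle its column evenly, so I descend.

>>> arm_command --targets '[[[0.0017,0,0.03],[0,0,0]],[[0.0017,0,0.06],[0,0,0]],[[0.0017,0,0.08],[0,0,0]],[[0.0017,0,0.09],[0,0,0]],[[0.0017,0,0.095],[0,0,0]],[[0.0017,0,0.095],[0,0,0]],[[0.0017,0,0.095],[0,0,0]]]'

```text
clock: 11.77
position: [591.6, -97.1, 35.3]
orientation: [0.056, 0.998, -0.0, 0.001]
ft_force: [-0.5, -0.6, -0.4]
width: 64.0
finger_force: 0.0
```

>>> arm_command --targets '[[[0,0,0],[0,0,0]],[[0,0,0],[0,0,0]],[[0,0,0],[0,0,0]],[[0,0,0],[0,0,0]],[[0,0,0],[0,0,0]],[[0,0,0],[0,0,0]]]' --fingers 0.03 --grip_force 40

```text
clock: 12.27
position: [592.9, -97.9, 38.4]
orientation: [0.056, 0.998, -0.001, 0.002]
ft_force: [-5.0, -0.2, 13.4]
width: 30.8
finger_force: 20.0
```

```bash
python3 - <<'E'
from p import *
from station import grab_frame
import cv2
st()
f=grab_frame("wrist");a=f["image"]
s=grab_frame("scene")["image"][180:330,230:430]
t=grab_frame("top")["image"][100:250,300:500]
row=np.hstack([cv2.resize(s,(400,300),interpolation=cv2.INTER_CUBIC),cv2.resize(t,(400,300),interpolation=cv2.INTER_CUBIC)])
w=cv2.resize(a[100:400,120:520],(400,300))
cv2.imwrite("pics/w3.png",np.vstack([row,np.hstack([w,w*0])]))
E
```

```text
t 12.2667 board [ 16.  -85.6  38.4] F [-5.  -0.2 13.4] w 30.8
```

View pics/w3.png

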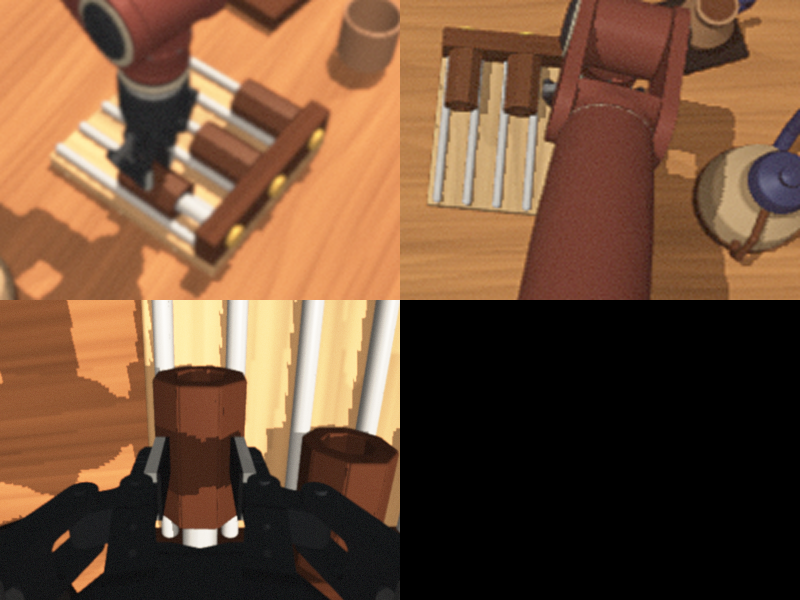

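The composite shows the pads on the tight sleeve and the other two still home. But the reading of 30.8 mm is wrong for a 48 mm sleeve, and the tool was pushed up 3 mm. I'll reopen and regrip slightly higher, closing only a little past the flats.

>>> arm_command --targets '[[[0,0,0],[0,0,0]],[[0,0,0],[0,0,0]],[[0,0,-0.004],[0,0,0]],[[0,0,-0.004],[0,0,0]]]' --fingers 0.062

```text
clock: 12.75
position: [591.3, -96.9, 38.7]
orientation: [0.056, 0.998, -0.0, 0.0]
ft_force: [0.1, 0.5, -0.1]
width: 61.8
finger_force: 0.0
```

>>> arm_command --targets '[[[0,0,0],[0,0,0]],[[0,0,0],[0,0,0]],[[0,0,0],[0,0,0]],[[0,0,0],[0,0,0]]]' --fingers 0.048

```text
clock: 13.08
position: [590.8, -96.9, 37.9]
orientation: [0.056, 0.998, 0.0, -0.0]
ft_force: [0.1, 1.3, -0.4]
width: 48.0
finger_force: 0.0
```

>>> arm_command --targets '[[[0,0,0],[0,0,0]],[[0,0,0],[0,0,0]],[[0,0,0],[0,0,0]],[[0,0,0],[0,0,0]]]' --fingers 0.044

```text
clock: 13.42
position: [591.0, -96.9, 38.1]
orientation: [0.056, 0.998, -0.0, -0.0]
ft_force: [-0.1, -0.9, -0.4]
width: 44.0
finger_force: 0.0
```

```bash
python3 - <<'E'
from p import *
from station import grab_frame
import cv2
p,r=st();f=grab_frame("wrist");H=np.linalg.inv(f["hand_eye"]);K=f["intrinsics"]
def pj(P):return np.round(cv2.projectPoints(np.array(P,float),cv2.Rodrigues(H[:3,:3])[0],H[:3,3],K,np.array([f["k1"],0,0,0.]))[0][:,0]).tolist()
for w in(64,30.8,44):
  print(w,pj([[x,s*w/2,z] for x in(-11,0,11) for z in(0,-13,-26) for s in(-1,1)]))
# sleeve near end face edges in tool coords: board x -25,z57 and 37
print("near flats edges",pj([[40,s*24,38.1-z] for z in(37,57) for s in(-1,1)]),"top",pj([[40,s*10,38.1-71] for s in(-1,1)]))
cv2.imwrite("pics/w4.png",cv2.resize(f["image"][120:360,160:480],(800,600),interpolation=cv2.INTER_CUBIC))
E
```

```text
t 13.4167 board [ 14.  -84.9  38.1] F [-0.1 -0.9 -0.4] w 44.0
64 [[266.0, 249.0], [372.0, 249.0], [262.0, 260.0], [376.0, 260.0], [257.0, 272.0], [380.0, 272.0], [265.0, 232.0], [373.0, 232.0], [261.0, 242.0], [377.0, 242.0], [256.0, 253.0], [382.0, 253.0], [264.0, 215.0], [374.0, 215.0], [260.0, 224.0], [378.0, 224.0], [255.0, 234.0], [383.0, 233.0]]
30.8 [[293.0, 249.0], [345.0, 249.0], [291.0, 260.0], [346.0, 260.0], [289.0, 272.0], [348.0, 272.0], [293.0, 232.0], [345.0, 232.0], [291.0, 242.0], [347.0, 242.0], [289.0, 253.0], [349.0, 253.0], [292.0, 215.0], [345.0, 215.0], [290.0, 224.0], [347.0, 224.0], [288.0, 234.0], [350.0, 233.0]]
44 [[282.0, 249.0], [356.0, 249.0], [280.0, 260.0], [358.0, 260.0], [277.0, 272.0], [361.0, 272.0], [282.0, 232.0], [356.0, 232.0], [279.0, 242.0], [359.0, 242.0], [276.0, 253.0], [362.0, 253.0], [281.0, 215.0], [357.0, 215.0], [278.0, 224.0], [360.0, 224.0], [275.0, 234.0], [363.0, 233.0]]
near flats edges [[276.0, 165.0], [362.0, 165.0], [270.0, 174.0], [367.0, 173.0]] top [[296.0, 181.0], [341.0, 181.0]]
```

View pics/w4.png

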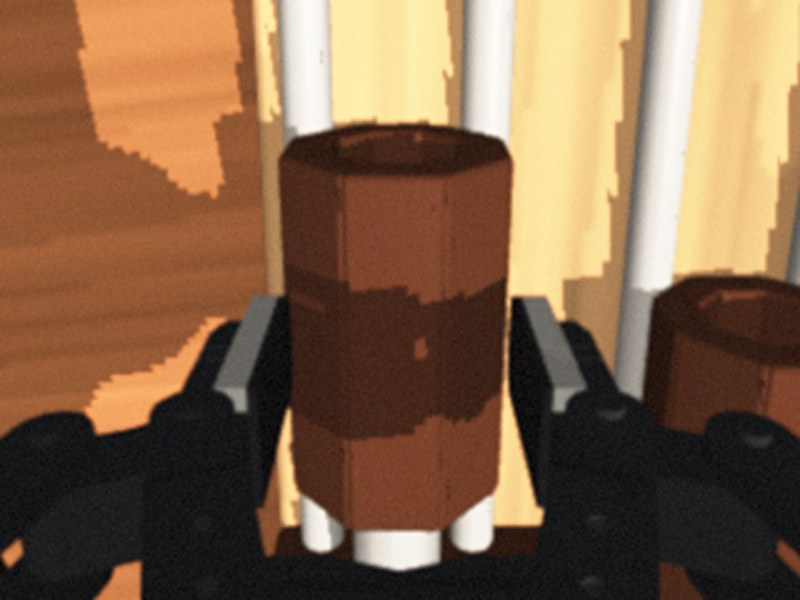

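This crop shows the pad ends at about (275,239) and (365,239) in the full image. That projects to 25–30 mm behind the reported TCP, so the tips sit about level with the sleeve's upper slant (z≈62) and the first grip wedged up off it. I'll open to 60, which clears the outside of the rails, and go down in small steps watching the force.

>>> arm_command --targets '[[[0,0,0],[0,0,0]],[[0,0,0],[0,0,0]],[[0,0,0.003],[0,0,0]],[[0,0,0.006],[0,0,0]],[[0,0,0.009],[0,0,0]],[[0,0,0.012],[0,0,0]],[[0,0,0.012],[0,0,0]]]' --fingers 0.061

```text
clock: 14.05
position: [590.2, -96.7, 25.0]
orientation: [0.056, 0.998, 0.0, -0.001]
ft_force: [-0.6, 0.1, -0.1]
width: 61.2
finger_force: 0.0
```

>>> arm_command --targets '[[[0,0,0.002],[0,0,0]],[[0,0,0.004],[0,0,0]],[[0,0,0.006],[0,0,0]],[[0,0,0.006],[0,0,0]]]'

```text
clock: 14.38
position: [590.7, -96.8, 19.6]
orientation: [0.056, 0.998, 0.0, -0.0]
ft_force: [0.8, 0.5, -0.2]
width: 61.0
finger_force: 0.0
```

>>> arm_command --targets '[[[0,0,0],[0,0,0]],[[0,0,0],[0,0,0]],[[0,0,0],[0,0,0]],[[0,0,0],[0,0,0]]]' --fingers 0.046

```text
clock: 14.72
position: [590.9, -97.7, 20.6]
orientation: [0.056, 0.998, -0.001, -0.0]
ft_force: [-3.2, -3.8, 3.8]
width: 46.8
finger_force: 41.0
```

>>> arm_command --targets '[[[0,0,0],[0,0,0]],[[0,0,0],[0,0,0]],[[0,0,0.003],[0,0,0]],[[0,0,0.006],[0,0,0]],[[0,0,0.008],[0,0,0]],[[0,0,0.008],[0,0,0]]]' --fingers 0.06

```text
clock: 15.22
position: [590.4, -96.5, 11.1]
orientation: [0.056, 0.998, 0.0, -0.001]
ft_force: [0.4, 0.3, -0.3]
width: 59.9
finger_force: 0.0
```

>>> arm_command --targets '[[[0,0,0],[0,0,0]],[[0,0,0],[0,0,0]],[[0,0,0],[0,0,0]],[[0,0,0],[0,0,0]]]' --fingers 0.044

```text
clock: 15.55
position: [590.7, -97.7, 12.3]
orientation: [0.056, 0.998, -0.001, -0.0]
ft_force: [-4.0, -4.3, 2.0]
width: 47.3
finger_force: 43.3
```

>>> arm_command --targets '[[[0.003,0,0],[0,0,0]],[[0.007,0,0],[0,0,0]],[[0.012,0,0],[0,0,0]],[[0.018,0,0],[0,0,0]],[[0.025,0,0],[0,0,0]],[[0.033,0,0],[0,0,0]],[[0.04,0,0],[0,0,0]],[[0.045,0,0],[0,0,0]],[[0.045,0,0],[0,0,0]]]'

```text
clock: 16.3
position: [545.1, -92.1, 12.6]
orientation: [0.056, 0.998, -0.0, -0.0]
ft_force: [-2.6, -5.2, 5.2]
width: 47.4
finger_force: 43.7
```

>>> arm_command --targets '[[[0,0,-0.005],[0,0,0]],[[0,0,-0.015],[0,0,0]],[[0,0,-0.03],[0,0,0]],[[0,0,-0.05],[0,0,0]],[[0,0,-0.075],[0,0,0]],[[0,0,-0.1],[0,0,0]],[[0,0,-0.1],[0,0,0]],[[0,0,-0.1],[0,0,0]]]'

```text
clock: 16.97
position: [546.9, -91.4, 113.5]
orientation: [0.056, 0.998, 0.0, 0.001]
ft_force: [0.3, -0.0, -3.2]
width: 47.1
finger_force: 42.9
```

```bash
python3 - <<'E'
from p import *
from station import grab_frame
import cv2
p,r=st()
c,s=np.cos(YAW),np.sin(YAW);d=np.array([508,322])-O
print("tray board",c*d[0]+s*d[1],-s*d[0]+c*d[1])
f=grab_frame("wrist")["image"]
t=grab_frame("scene")["image"][100:330,200:430]
cv2.imwrite("pics/w5.png",np.hstack([cv2.resize(f[100:,120:520],(400,300)),cv2.resize(t,(400,300))[:300]]))
E
```

```text
t 16.9667 board [-30.5 -84.3 113.5] F [ 0.3 -0.  -3.2] w 47.1
tray board -115.7470446104893 322.002036738803
```

View pics/w5.png

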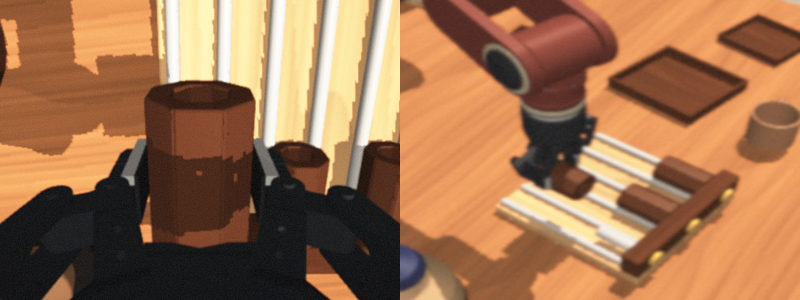

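The sleeve is held level and clear of the pin, and the other two are home. Carrying it over to the tray.

>>> arm_command --targets '[[[0.003,0.015,0],[0,0,0]],[[0.009,0.045,0],[0,0,0]],[[0.016,0.08,0],[0,0,0]],[[0.024,0.115,0],[0,0,0]],[[0.032,0.15,0],[0,0,0]],[[0.04,0.185,0],[0,0,0]],[[0.048,0.22,0],[0,0,0]],[[0.053,0.25,0],[0,0,0]],[[0.056,0.265,0],[0,0,0]],[[0.057,0.27,0],[0,0,0]]]'

```text
clock: 17.9
position: [517.6, 185.2, 109.4]
orientation: [0.055, 0.998, -0.0, -0.003]
ft_force: [-0.1, 0.8, -2.1]
width: 47.4
finger_force: 42.8
```

>>> arm_command --targets '[[[0.004,0.02,0],[0,0,0]],[[0.012,0.05,0],[0,0,0]],[[0.02,0.08,0],[0,0,0]],[[0.025,0.11,0],[0,0,0]],[[0.028,0.13,0.01],[0,0,0]],[[0.028,0.136,0.02],[0,0,0]],[[0.028,0.136,0.04],[0,0,0]],[[0.028,0.136,0.04],[0,0,0]],[[0.028,0.136,0.04],[0,0,0]]]'

```text
clock: 18.65
position: [505.5, 319.2, 68.9]
orientation: [0.057, 0.998, -0.002, -0.003]
ft_force: [-0.2, 0.6, -2.3]
width: 47.2
finger_force: 42.8
```

```bash
python3 - <<'E'
from p import *
p,r=st()
yw=-0.2;c,s=np.cos(yw),np.sin(yw);d=p[:2]-[508,323];print(p,"tray",c*d[0]+s*d[1],-s*d[0]+c*d[1])
E
```

```text
t 18.65 board [-117.9  318.9   68.9] F [-0.2  0.6 -2.3] w 47.2
[505.54394161 319.19728947  68.94616324] tray -1.6516187892114678 -4.214852970927245
```

>>> arm_command --targets '[[[0,0,0.01],[0,0,0]],[[0,0,0.022],[0,0,0]],[[0,0,0.034],[0,0,0]],[[0,0,0.045],[0,0,0]],[[0,0,0.054],[0,0,0]],[[0,0,0.06],[0,0,0]],[[0,0,0.063],[0,0,0]],[[0,0,0.065],[0,0,0]],[[0,0,0.065],[0,0,0]]]'

```text
clock: 19.4
position: [507.5, 321.2, 6.9]
orientation: [0.056, 0.998, -0.0, -0.0]
ft_force: [-0.6, 0.2, -1.9]
width: 47.0
finger_force: 42.9
```

>>> arm_command --targets '[[[0,0,0.001],[0,0,0]],[[0,0,0.002],[0,0,0]],[[0,0,0.003],[0,0,0]],[[0,0,0.004],[0,0,0]],[[0,0,0.005],[0,0,0]],[[0,0,0.005],[0,0,0]]]'

```text
clock: 19.9
position: [507.4, 321.1, 2.0]
orientation: [0.056, 0.998, -0.0, -0.0]
ft_force: [0.9, -0.8, -1.9]
width: 47.0
finger_force: 42.9
```

Still carrying. Continue down gently.

>>> arm_command --targets '[[[0,0,0.001],[0,0,0]],[[0,0,0.002],[0,0,0]],[[0,0,0.003],[0,0,0]],[[0,0,0.004],[0,0,0]],[[0,0,0.005],[0,0,0]],[[0,0,0.005],[0,0,0]]]'

```text
clock: 20.4
position: [507.3, 321.1, -3.2]
orientation: [0.056, 0.998, -0.0, -0.0]
ft_force: [-0.2, 0.8, -2.5]
width: 47.3
finger_force: 42.9
```

>>> arm_command --targets '[[[0,0,0.001],[0,0,0]],[[0,0,0.002],[0,0,0]],[[0,0,0.002],[0,0,0]]]'

```text
clock: 20.65
position: [507.7, 321.2, -4.7]
orientation: [0.056, 0.998, 0.0, 0.0]
ft_force: [-1.0, 0.3, -1.5]
width: 46.8
finger_force: 42.9
```

>>> arm_command --targets '[[[0,0,0.0005],[0,0,0]],[[0,0,0.001],[0,0,0]],[[0,0,0.001],[0,0,0]]]'

```text
clock: 20.9
position: [507.7, 321.3, -4.8]
orientation: [0.056, 0.998, -0.0, -0.0]
ft_force: [-4.3, -1.6, 5.7]
width: 47.2
finger_force: 43.5
```

>>> arm_command --targets '[[[0,0,0.0005],[0,0,0]],[[0,0,0.001],[0,0,0]],[[0,0,0.001],[0,0,0]]]'

```text
clock: 21.15
position: [507.7, 321.3, -4.8]
orientation: [0.056, 0.998, -0.0, -0.0]
ft_force: [-5.9, -2.5, 10.4]
width: 47.4
finger_force: 44.0
```

It is on the floor, with the load building gently. Opening in steps, then retreating.

>>> arm_command --targets '[[[0,0,-0.001],[0,0,0]],[[0,0,-0.001],[0,0,0]],[[0,0,-0.001],[0,0,0]]]' --fingers 0.05

```text
clock: 21.4
position: [507.9, 321.3, -5.7]
orientation: [0.056, 0.998, 0.0, 0.0]
ft_force: [-0.1, -0.6, -0.6]
width: 50.5
finger_force: 0.0
```

>>> arm_command --targets '[[[0,0,0],[0,0,0]],[[0,0,0],[0,0,0]],[[0,0,0],[0,0,0]],[[0,0,-0.01],[0,0,0]],[[0,0,-0.03],[0,0,0]],[[0,0,-0.06],[0,0,0]],[[0,0,-0.1],[0,0,0]],[[0,0,-0.14],[0,0,0]],[[0,0,-0.16],[0,0,0]],[[0,0,-0.16],[0,0,0]]]' --fingers 0.064

```text
clock: 22.23
position: [511.4, 323.1, 162.9]
orientation: [0.056, 0.998, 0.003, 0.006]
ft_force: [0.5, 0.0, 0.8]
width: 63.9
finger_force: 0.0
```

```bash
python3 - <<'E'
from p import *
from station import grab_frame
import cv2
p,r=st()
f=grab_frame("wrist")["image"]
t=grab_frame("scene")["image"][100:330,230:460]
cv2.imwrite("pics/w6.png",np.hstack([cv2.resize(f,(480,300)),cv2.resize(t,(300,300))]))
E
```

```text
t 22.2333 board [-112.5  323.4  162.9] F [0.5 0.  0.8] w 63.9
```

View pics/w6.png

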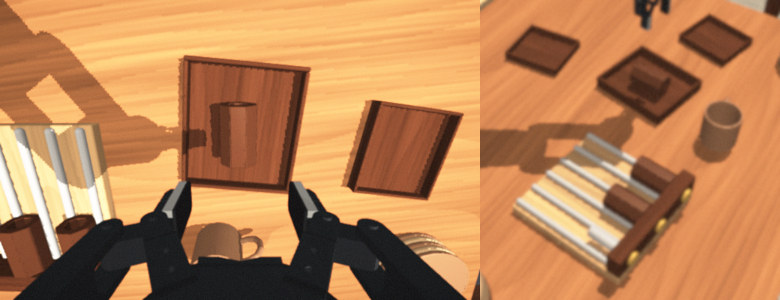

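The sleeve lies on its side near the middle of the large tray (233,133). The two good ones are against the block, the mug is untouched and the gripper is clear, so I'm handing in.

>>> arm_command --targets '[[[0,0,0],[0,0,0]],[[0,0,0],[0,0,0]],[[0,0,0],[0,0,0]]]'

```text
clock: 22.58
position: [506.4, 320.6, 151.9]
orientation: [0.056, 0.998, -0.001, -0.002]
ft_force: [0.1, 0.7, -0.3]
width: 64.1
finger_force: 0.0
```

```bash
python3 -c "
from station import env
print(env.job_done())"
```

```text
the job is handed in; nothing more can be done
None
```

I handed the job in at about 22.6 s; no verdict came back. The last pictures show the tight sleeve (right lane) lying on its side near the middle of the largest tray, the left and middle sleeves fully home on their pins, and the mug undisturbed; I did not re-check the teapot and jug, but no contact was felt.

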